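Pack up the tasting counter at closing time

ROBOT

A 7-joint arm with a two-finger parallel gripper is mounted at the origin on the work surface. World frame = base frame: x ahead of the robot, y to its left, z up, the work surface at z = 0. Lengths are in mm, angles in degrees, forces in N, time in s.
With the tool pointing down it reaches from about 400 to 875 mm from the base axis. Payload 6.5 kg.
Tool frame: the origin (TCP) lies at the very end of the fingers, on their centre line; the grasp point (between the pads) lies 19 mm behind it (ctrl.grasp_offset is the distance from the TCP to the grasp point, in mm); z points along the fingers, y is the direction in which the jaws open and shut (so a half turn about z gives the same grasp; the last joint's range is limited). The gripper opens to 85 mm and grips with 20 to 120 N. Pads are 22 mm wide; open, the fingers measure 114 mm over their backs; the gripper's body (76 mm by 85 mm) begins 54 mm behind the grasp point. The pads swing forward as they close: fully open they stand 13 mm farther back than shut.
Start: joints at [-67.219, 30.733, -0.252, 88.115, 0.149, 61.152, -4.079], TCP at [290.772, 581.328, 231.29] pointing down, gripper open.
Joint ranges: [-154.64, 154.64], [-21.42, 123.67], [-72.66, 72.17], [13.99, 137.28], [-74.86, 254.86], [10.95, 109.41], [-158.01, 158.01]. Speed limits (degrees/s): [136.94, 136.94, 180, 180, 180, 180, 180].

INTERFACE

Orientations are given as [roll, pitch, yaw] about the fixed x, y, z axes, in that order (R = Rz(yaw) Ry(pitch) Rx(roll)).
In Python, from station import ctrl gives the robot as it stands.
- The arm moves only by the tool carry_out, never from a script. Its argument "commands" is one flat list of numbers, 6 for each row, row after row: the shift along the tool's x, y, z in m, then the turn, a rotation vector about the tool's x, y, z in rad. A call has 1 to 5 rows; each row is the pose to reach, as a shift and turn from the pose commanded when the call began, along the tool's axes at that moment; what a row does not reach only later rows make up. A row lasts 1/10 s, in which the tool goes at most 50 mm and 8.59 degrees, less where a joint would pass 70% of its speed; a pose out of reach is approached as far as the arm can. A call with a gripper value outside its range is refused whole. "grip" is the opening, from -1 (shut) to 1 (fully open), set as the call begins (left out, the last holds). The fingers move at their own pace and stop on an object; the grip force is fixed at half the most. Time passes only in rows, so rows that repeat a pose let the fingers close. It gives the time, the measured TCP pose, the force and the opening at its end, in the units of the state.
- ctrl.sense(): the state, without advancing time (a new reading comes with each control period).
- ctrl.read_camera(name): name is "scene" or "top"; returns a dict with "img" (420x560x3 uint8, red, green, blue), "K" (3x3 intrinsics, pixels), "view" (4x4, takes a point from world to camera coordinates). Camera axes: x right, y up, looking along -z (the intrinsics and any distortion apply to the point x, -y, -z); pixel columns grow to the right and rows downward; lengths in mm; the calibration is good to about 2 mm. A picture is of the moment at which its call begins. There is no depth.
- ctrl.finish_job(): hands the job in, once; it reports no verdict.
The state is a dict: "clock": time; "joint_pos": joint angles; "joint_vel": joint speeds; "joint_torque": joint torques, N m; "tool_pos": TCP position; "ee_rot": TCP orientation; "force": force on the tool from outside, world axes, zero at the start; "moment": the same for the moment, N m; "grip_width": finger opening in mm.
Only numpy, scipy, OpenCV 4.12 (cv2) and the standard library are available. Lean on these libraries where they do the work, as an engineer would, in place of code of your own. Each camera call takes 0.05 s, during which the arm holds its last target. There are 200 camera calls.

TASK

Pack up the tasting counter for the night: snap every folding sign stand shut, lay the folded stands flat on their feet, one on top of another, in the grey storage case, and only then close its red lid fully. Nest all the loose steel pots, upright, into the one on the steel tray so that they make a single stack there, and leave the food and jars where they are.

Things in the scene. Friction and masses are not known exactly. Their poses are not given: they have to be found in the camera images.
- stand1: folding sign stand, red panel (may be absent). Foot: dark steel channel 122 long (its x) x 60 wide (y) x 17 high, sides 3.5 thick; 0.5 kg; origin at the centre of its underside, z up. Open: panel leans 16 deg back beyond upright over the -x end, sign face to +x, top 120 high. Shut: panel lies inside the foot, face down; a flat pack 122 x 60 x 17. Lift by the foot, not the panel
- stand1_hinge (a point): middle of the hinge line of the stand's panel (line parallel to the stand's y), at x = -50, z = 14 of the stand. The panel is 46 wide, 6 thick and reaches 110 from this line
- stand1_panel (a joint): panel hinge, rad: 0 standing open, 1.85 folded flat (end stops). A side spring pulls it over centre: it holds itself at either end, springs back if let go before half way (0.92) and past it snaps to the other end. Pushed from behind (-x side) towards +x and down it needs 1 to 2 N near the top edge; the foot stays put under that
- stand2: folding sign stand, dark green panel (may be absent). Foot: dark steel channel 122 long (its x) x 60 wide (y) x 17 high, sides 3.5 thick; 0.5 kg; origin at the centre of its underside, z up. Open: panel leans 16 deg back beyond upright over the -x end, sign face to +x, top 120 high. Shut: panel lies inside the foot, face down; a flat pack 122 x 60 x 17. Lift by the foot, not the panel
- stand2_hinge (a point): middle of the hinge line of the stand's panel (line parallel to the stand's y), at x = -50, z = 14 of the stand. The panel is 46 wide, 6 thick and reaches 110 from this line
- stand2_panel (a joint): panel hinge, rad: 0 standing open, 1.85 folded flat (end stops). A side spring pulls it over centre: it holds itself at either end, springs back if let go before half way (0.92) and past it snaps to the other end. Pushed from behind (-x side) towards +x and down it needs 1 to 2 N near the top edge; the foot stays put under that
- stand3: folding sign stand, dark blue panel (may be absent). Foot: dark steel channel 122 long (its x) x 60 wide (y) x 17 high, sides 3.5 thick; 0.5 kg; origin at the centre of its underside, z up. Open: panel leans 16 deg back beyond upright over the -x end, sign face to +x, top 120 high. Shut: panel lies inside the foot, face down; a flat pack 122 x 60 x 17. Lift by the foot, not the panel
- stand3_hinge (a point): middle of the hinge line of the stand's panel (line parallel to the stand's y), at x = -50, z = 14 of the stand. The panel is 46 wide, 6 thick and reaches 110 from this line
- stand3_panel (a joint): panel hinge, rad: 0 standing open, 1.85 folded flat (end stops). A side spring pulls it over centre: it holds itself at either end, springs back if let go before half way (0.92) and past it snaps to the other end. Pushed from behind (-x side) towards +x and down it needs 1 to 2 N near the top edge; the foot stays put under that
- pot1: stainless tasting pot, upright on the steel tray. 65 high: upper half a straight round collar 60 outside, 53 inside (from 33 up to the rim); lower half a cone 48 narrowing to 37 at the foot; 0.11 kg; origin centre of underside, z up. A pot set into another sinks until its collar's shoulder rests on the other's rim, 32 higher, with 32 of collar showing
- pot2: stainless tasting pot, the same as pot1, standing upright on the counter (may be absent); origin at the centre of its underside, z up
- pot3: stainless tasting pot, the same as pot1, standing upright on the counter (may be absent); origin at the centre of its underside, z up
- pot4: stainless tasting pot, the same as pot1, standing upright on the counter (may be absent); origin at the centre of its underside, z up
- tray: shallow steel tray fixed on the counter, 150 x 120 x 12 high, wall and floor 3 thick; origin at the centre of its underside, x along the 150 side
- case: grey storage case for sign stands, fixed on the counter: outside 150 (its x) x 82 (y) x 63 high, floor and walls 5 thick. Each long side has a notch 60 wide in its middle, open down to the floor, for fingers. Origin at the centre of its underside, z up; the lid hinges on the +x end
- case_in (a point): centre of the case's inner floor, 5 above the counter, axes as the case. Inside 140 x 72, 58 deep: folded stands lie flat, foot down, long way along x (either way round), up to three on one another, 17 each
- case_lid (a joint): red lid of the case, rad: 0 shut flat; starts open, 1.65 to 1.88 (stop 1.9). Hinge line parallel to the case's y at x = 75, z = 63.5 of the case, along the lid's inner face. 150 long, 82 wide, 6 thick, with a black tab 12 long beyond its free edge; the stiff hinge stays where it is left; 1 to 3 N near the free edge moves it
- olive_jar: olive jar, 68 wide, 105 high, stock that stays where it is; origin at the centre of its underside
- pepper_mill: wooden pepper mill, 52 wide, 125 high, stock that stays where it is; origin at the centre of its underside
- ham: half ham in net, 140 wide, 96 high, stock that stays where it is; origin at the centre of its underside
- cheese: small cheese wheel, 124 wide, 62 high, stock that stays where it is; origin at the centre of its underside
- butter: wrapped block 110 x 70 x 45, stock that stays where it is; origin at the centre of its underside
- salami: tied salami, 200 x 40 x 44, stock that stays where it is; origin at the centre of its underside
- tub: white lidded tub, 98 wide, 68 high, stock that stays where it is; origin at the centre of its underside
Things that resemble listed ones, but are neither listed nor needed, are in the scene too. Leave any blue look-alike of the tray alone.

How it is judged (in metres and radians):
On the way, in this order (a step that is already met when the one before it is completed fails the run):
1. every sign stand lies folded flat in the case (x of stand1 in the frame of case_in between -0.016 and 0.016 m and y of stand1 in the frame of case_in between -0.012 and 0.012 m and z of stand1 in the frame of case_in between -0.004 and 0.042 m and angle between each of stand1, stand2, stand3's own z axis and vertical below 0.1 rad and value of joint each of stand1_panel, stand2_panel, stand3_panel above 1.73 rad and x of stand2 in the frame of case_in between -0.016 and 0.016 m and y of stand2 in the frame of case_in between -0.012 and 0.012 m and z of stand2 in the frame of case_in between -0.004 and 0.042 m and x of stand3 in the frame of case_in between -0.016 and 0.016 m and y of stand3 in the frame of case_in between -0.012 and 0.012 m and z of stand3 in the frame of case_in between -0.004 and 0.042 m), for 0.2 s.
2. the lid of the case is shut on them (value of joint case_lid below 0.05 rad), for 0.2 s.
At the end, for the whole second after the job is handed in: Stands present folded (hinge over 1.73 rad) and flat in the case, foot down (within 16 mm along, 12 mm across its middle, tilt under 0.1); lid under 0.05 rad; pots present nested upright in pot1 (axes within 6 mm, fully down: about 32, 64, 96 mm above it), pot1 upright on the tray; all at rest (all of step 1 and value of joint case_lid below 0.05 rad and horizontal distance between each of pot2, pot3, pot4 and pot1 below 0.006 m and angle between each of pot2, pot3, pot4, pot1's own z axis and vertical below 0.1 rad and (z of pot2 in the frame of pot1 between 0.024 and 0.041 m or z of pot2 in the frame of pot1 between 0.055 and 0.073 m or z of pot2 in the frame of pot1 between 0.086 and 0.105 m) and (z of pot3 in the frame of pot1 between 0.024 and 0.041 m or z of pot3 in the frame of pot1 between 0.055 and 0.073 m or z of pot3 in the frame of pot1 between 0.086 and 0.105 m) and (z of pot4 in the frame of pot1 between 0.024 and 0.041 m or z of pot4 in the frame of pot1 between 0.055 and 0.073 m or z of pot4 in the frame of pot1 between 0.086 and 0.105 m) and x of pot1 in the frame of tray between -0.055 and 0.055 m and y of pot1 in the frame of tray between -0.042 and 0.042 m and z of pot1 in the frame of tray between -0.002 and 0.008 m and linear speed of each of stand1, stand2, stand3, pot2, pot3, pot4, pot1 below 0.02 m/s); the robot touches nothing.
It fails at once if food or a jar is shoved more than 40 mm from its place or tipped (distance of any of olive_jar, pepper_mill, ham, cheese, butter, salami, tub from where it was at the start of the episode above 0.04 m or angle between any of olive_jar, pepper_mill, ham, cheese, butter, salami, tub's own z axis and vertical above 0.5 rad).
Of stand1, stand2, stand3 only 2 to 3 are there at a start; the rules pass over those that are not, and their reading is None.
Of pot2, pot3, pot4 only 2 to 3 are there at a start; the rules pass over those that are not, and their reading is None.
At some moment in a run one of stand1, stand2, stand3 may be knocked a few centimetres aside while the robot is not near it.
It also fails if it takes over 210 s, if anything falls off the work surface, if the arm or the gripper's body presses on something with over 40 N, if the wrist force passes 120 N, or if a joint passes its speed limit or range.

## Working session

There is one attempt and no reset: what is moved stays moved. The work goes in short steps, Python scripts to look and compute and a tool call to move; the robot and the scene stay as the last step left them, time stands still between calls to the robot, and variables do not carry over. Pictures are saved under pics/ and viewed, about 12 in all and at most 16, crops included, and the job is handed in when it is done.

Besides the shell and the picture viewer there is one more tool, called by a JSON object that holds its "method" and its "body", one argument or row to a line. carry_out: Moves the arm, as the interface text tells. Its arguments: {"type":"object","properties":{"commands":{"type":"array"},"grip":{"type":"number"}},"required":["commands"]}

```bash
ls; mkdir -p pics
cat > h.py <<'E'
import numpy as np, cv2, sys
sys.path.insert(0,'.')
from station import ctrl
def cam(n):
    d=ctrl.read_camera(n); return d
def save(d,f,crop=None,s=1):
    im=d['img'][:,:,::-1]
    if crop: u0,v0,u1,v1=crop; im=im[v0:v1,u0:u1]
    if s!=1: im=cv2.resize(im,None,fx=s,fy=s,interpolation=cv2.INTER_CUBIC)
    cv2.imwrite('pics/'+f,im)
def ray(d,u,v):
    K=np.array(d['K']);V=np.array(d['view']);p=np.linalg.inv(K)@[u,v,1]
    R=V[:3,:3];o=-R.T@V[:3,3]; return o,R.T@np.array([p[0],-p[1],-p[2]])
def onz(d,u,v,z):
    o,r=ray(d,u,v); return (o+r*(z-o[2])/r[2])
def proj(d,P):
    V=np.array(d['view']);c=V[:3,:3]@np.array(P,float)+V[:3,3];q=np.array(d['K'])@[c[0],-c[1],-c[2]];return q[:2]/q[2]
E
python3 - <<'E'
from h import *
s=ctrl.sense();print(s['tool_pos'],s['ee_rot'],s['clock'],s['force'],s['grip_width'])
for n in('scene','top'):
    d=cam(n);save(d,n+'0.png',s=1.4);print(n,d['K'],np.round(d['view'],3),[k for k in d])
E
```

```text
pics
[290.50819997 580.76783943 230.41001972] [-1.79901969e+02  6.64510002e-03  1.53429586e+02] 0.0 [ 0.13890503 -0.23027953 -0.35306936] 85.5985285835077
scene [[518.39161047   0.         283.50460197]
 [  0.         518.39161047 202.6604375 ]
 [  0.           0.           1.        ]] [[ 8.120000e-01  5.830000e-01 -1.500000e-02 -4.283030e+02]
 [-3.580000e-01  5.200000e-01  7.760000e-01  1.171760e+02]
 [ 4.600000e-01 -6.250000e-01  6.310000e-01 -1.627139e+03]
 [ 0.000000e+00  0.000000e+00  0.000000e+00  1.000000e+00]] ['img', 'K', 'view']
top [[395.99258      0.         277.12839787]
 [  0.         395.99258    208.89006098]
 [  0.           0.           1.        ]] [[-1.80000e-02 -1.00000e+00  1.60000e-02  4.65000e+00]
 [ 9.88000e-01 -1.50000e-02  1.57000e-01 -5.04409e+02]
 [-1.56000e-01  1.80000e-02  9.88000e-01 -9.02002e+02]
 [ 0.00000e+00  0.00000e+00  0.00000e+00  1.00000e+00]] ['img', 'K', 'view']
```

View pics/scene0.png

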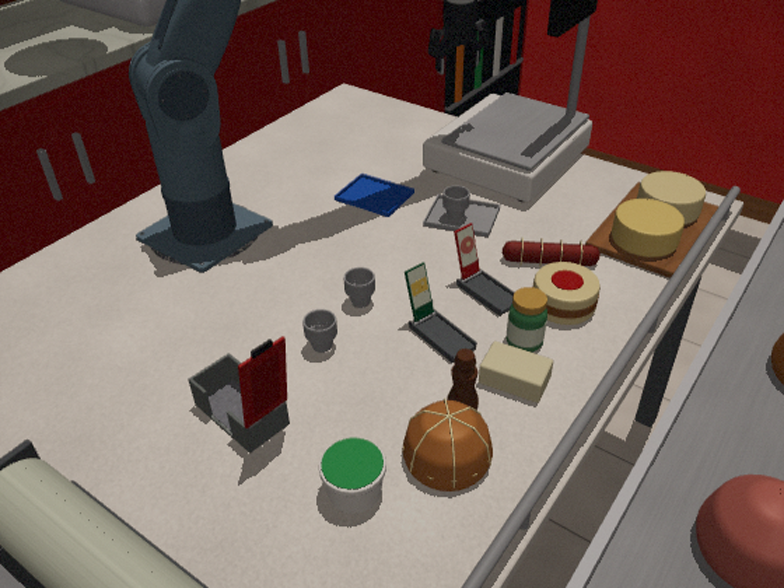

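View pics/top0.png

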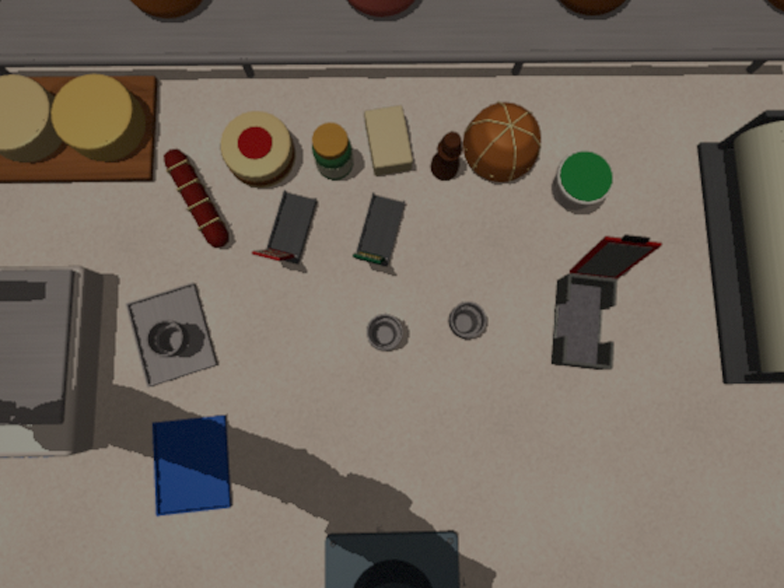

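The scene view shows a red stand (panel 467,250), a green stand (420,290), pots at (360,285) and (320,328), a pot on the grey tray (455,205), the case with its open red lid (240,395), and food along the far edge. The top view (1.4x) shows the same: red stand (290,228), green stand (380,228), pots (386,332) and (467,320), tray pot (170,338), case (583,325). There's no blue stand and no third loose pot.

Run:
```python
from h import *
d=cam('top');e=cam('scene')
print('tcp proj',proj(d,[290,581,231]),proj(e,[290,581,231]))
P=lambda n,u,v,z:print(n,np.round(onz(d,u/1.4,v/1.4,z)[:2]))
P('potA rim',387,331,65);P('potB rim',467,319,65);P('pot1 rim',168,338,68)
for u,v in((128,303),(196,285),(217,364),(150,384)):P('tray',u,v,12)
for u,v in((283,193),(317,200),(296,262),(268,253)):P('red',u,v,17)
for u,v in((373,193),(405,200),(386,265),(356,253)):P('green',u,v,17)
for u,v in((559,276),(615,280),(610,367),(555,362)):P('case',u,v,63)
for n,u,v,z in(('mill',450,150,60),('butter',388,140,45),('cheese',257,145,62),('jar',332,145,80),('ham',502,140,50),('salami',197,197,44),('tub',585,177,68)):P(n,u,v,z)
g=cv2.cvtColor(d['img'],cv2.COLOR_RGB2HSV)
save(d,'crop1.png',(180,115,460,290),2.85)
```

```text
tcp proj [-45.72782621 315.4436896 ] [326.68115401  52.88980763]
potA rim [437.  -1.]
potB rim [ 454. -132.]
pot1 rim [431. 354.]
tray [497. 446.]
tray [527. 330.]
tray [390. 290.]
tray [358. 402.]
red [691. 180.]
red [677. 119.]
red [564. 156.]
red [581. 205.]
green [689.  19.]
green [675. -38.]
green [557.  -2.]
green [579.  51.]
case [ 524. -290.]
case [ 516. -383.]
case [ 372. -363.]
case [ 382. -274.]
mill [ 750. -115.]
butter [776.  -9.]
cheese [762. 218.]
jar [752.  87.]
ham [ 772. -209.]
salami [676. 323.]
tub [ 695. -344.]
```

View pics/crop1.png

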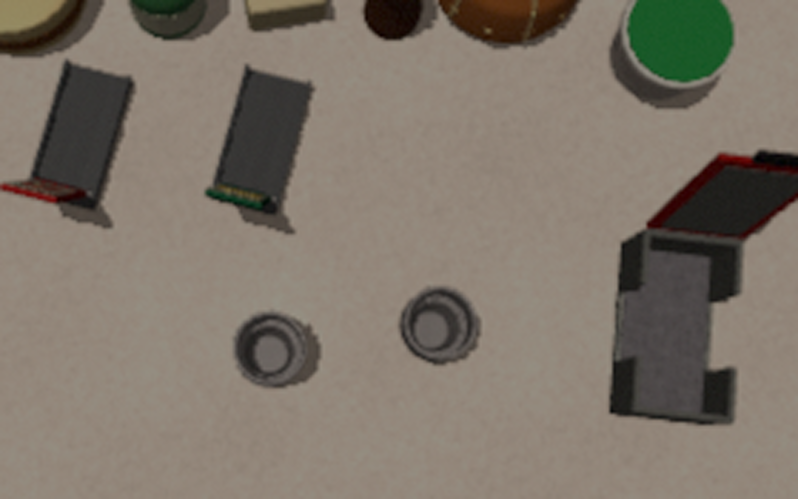

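Top crop: feet, panels and both loose pots (270,348) and (438,325) are clear, and the case is at right (670,325). The grey tray with a pot in it fits the description, not the blue look-alike. Next is an enlarged view of the case.

```bash
cat >> h.py <<'E'
from scipy.spatial.transform import Rotation as Rn
def rel(*wps):
    """world waypoints (x,y,z,yaw[,pitch-free]) -> rows relative to the present pose"""
    s=ctrl.sense();R0=Rn.from_euler('xyz',s['ee_rot'],degrees=True);p=np.array(s['tool_pos'])
    for w in wps:
        R=Rn.from_euler('xyz',[180,0,w[3]],degrees=True)
        print(np.round(np.r_[R0.inv().apply(np.array(w[:3])-p)/1000,(R0.inv()*R).as_rotvec()],3).tolist())
def st():
    s=ctrl.sense();print('t',s['clock'],'tcp',np.round(s['tool_pos'],1),np.round(s['ee_rot'],1),'F',np.round(s['force'],1),'w',round(s['grip_width'],1))
E
python3 - <<'E'
from h import *
d=cam('top');e=cam('scene')
a=cv2.resize(d['img'][155:275,385:485,::-1],None,fx=5,fy=5,interpolation=cv2.INTER_CUBIC)
b=cv2.resize(e['img'][225:345,125:215,::-1],None,fx=5,fy=5,interpolation=cv2.INTER_CUBIC)
cv2.imwrite('pics/case.png',np.hstack([a,b])[:, :800] if 0 else cv2.resize(np.hstack([a,b]),(760,480)))
rel((470,300,250,165))
E
```

```text
[-0.286, -0.171, -0.019, -0.001, 0.0, -0.202]
```

View pics/case.png

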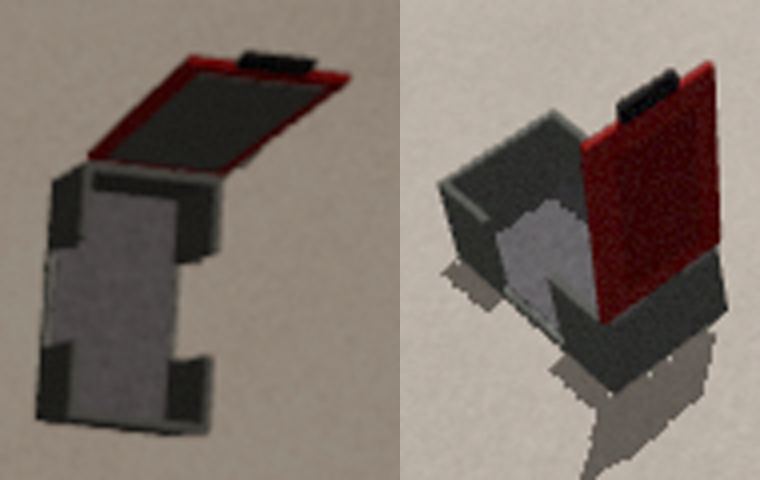

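Run:
```python
from h import *
d=cam('top');e=cam('scene')
T=lambda x,y,z:np.round(onz(d,385+x/4,155+y/4,z)[:2],1)
S=lambda x,y,z:np.round(onz(e,125+(x-400)/4,225+y/4,z)[:2],1)
print('top z63',[T(*q,63) for q in((88,162),(222,175),(209,435),(67,418))])
print('z0 left',[T(*q,0) for q in((54,180),(38,417))])
print('floor notch z5',T(178,262,5),T(172,355,5),'left',T(52,250,5),T(46,343,5))
print('scene z63 near-left, near..',S(555,112,63),S(438,183,63),S(603,325,63),S(727,248,63))
print('scene z0',S(612,393,0),S(728,308,0),S(470,275,0))
print('lid top z~215',S(583,145,210),S(714,62,210))
print('lid top (top view)',T(190,57,212),T(350,75,212))
```

```text
top z63 [array([ 527.8, -308.2]), array([ 518.9, -386.6]), array([ 368.3, -366.6]), array([ 379.3, -285.8])]
z0 left [array([ 528.5, -308.4]), array([ 381.8, -288.9])]
floor notch z5 [ 475.1 -380.3] [ 417.9 -372.1] left [ 483.8 -302.6] [ 426.5 -295.1]
scene z63 near-left, near.. [ 383.1 -285.8] [ 369.8 -365.2] [ 521.9 -385.3] [ 539.5 -306.8]
scene z0 [ 515.4 -384.8] [ 527.4 -302.7] [ 386.  -371.2]
lid top z~215 [ 539.1 -386. ] [ 551.6 -306.1]
lid top (top view) [ 551.9 -309.8] [ 541.6 -388.8]
```

{"method": "carry_out", "body": {
  "commands": [-0.057,-0.034,-0.004,0,0,-0.05,-0.114,-0.068,-0.008,0,0,-0.1,-0.171,-0.103,-0.012,0,0,-0.15,-0.229,-0.137,-0.016,0,0,-0.202,-0.286,-0.171,-0.019,0,0,-0.202],
  "grip": -1
}}

```text
clock: 0.9
tool_pos: [425.9, 369.1, 246.3]
ee_rot: [180.0, 0.0, 165.1]
force: [1.1, -0.3, -0.4]
grip_width: 12.4
```

{"method": "carry_out", "body": {
  "commands": [-0.015,-0.022,0.037,0,0,0,-0.03,-0.044,0.075,0,0,0,-0.045,-0.066,0.112,0,0,0,-0.061,-0.088,0.15,0,0,0,-0.061,-0.088,0.15,0,0,0]
}}

```text
clock: 1.4
tool_pos: [459.7, 263.5, 91.5]
ee_rot: [-179.5, -0.2, 164.7]
force: [-1.2, -0.1, 1.3]
grip_width: -0.1
```

Run:
```python
from h import *
st()
rel((506,199,100,164.5))
```

```text
t 1.4 tcp [459.7 263.5  91.5] [-179.5   -0.2  164.7] F [-1.2 -0.1  1.3] w -0.1
[-0.062, -0.05, -0.008, -0.009, -0.004, 0.003]
```

{"method": "carry_out", "body": {
  "commands": [-0.031,-0.025,-0.008,0,0,0,-0.062,-0.05,-0.008,0,0,0,-0.062,-0.05,-0.008,0,0,0]
}}

```text
clock: 1.7
tool_pos: [512.3, 200.4, 105.0]
ee_rot: [-179.9, 0.3, 164.5]
force: [-0.0, -0.2, 0.2]
grip_width: -0.1
```

{"method": "carry_out", "body": {
  "commands": [-0.03,0,0.0,0,0,0,-0.055,0,0.0,0,0,0,-0.08,0,0.001,0,0,0,-0.095,0,0.004,0,0,0,-0.11,0,0.008,0,0,0]
}}

```text
clock: 2.2
tool_pos: [615.2, 178.2, 96.5]
ee_rot: [179.9, 0.0, 165.0]
force: [0.6, 0.2, -0.7]
grip_width: 0.3
```

{"method": "carry_out", "body": {
  "commands": [-0.012,0,0.008,0,0,0,-0.024,0,0.02,0,0,0,-0.035,0,0.036,0,0,0,-0.042,0,0.052,0,0,0,-0.042,0,0.052,0,0,0]
}}

```text
clock: 2.7
tool_pos: [653.9, 166.1, 41.6]
ee_rot: [-179.9, -0.2, 165.0]
force: [-0.5, 0.6, -0.2]
grip_width: 0.1
```

{"method": "carry_out", "body": {
  "commands": [0,0,-0.045,0,0,0,0.0,0,-0.09,0,0,0,0.0,0,-0.13,0,0,0,0.0,0,-0.13,0,0,0]
}}

```text
clock: 3.1
tool_pos: [658.7, 168.3, 181.9]
ee_rot: [179.6, 0.6, 165.0]
force: [0.5, 0.8, 0.1]
grip_width: 0.0
```

Run:
```python
from h import *
st()
d=cam('scene');save(d,'s1.png',(230,130,450,270),3)
# green fold start: stand (624,8) yaw -15.5, x=-125
rel((504,41,200,164.5),(504,41,100,164.5))
```

```text
t 3.1 tcp [658.7 168.3 181.9] [179.6   0.6 165. ] F [0.5 0.8 0.1] w 0.0
[0.115, -0.162, -0.023, 0.004, 0.006, 0.009]
[0.115, -0.162, 0.077, 0.004, 0.006, 0.009]
```

View pics/s1.png

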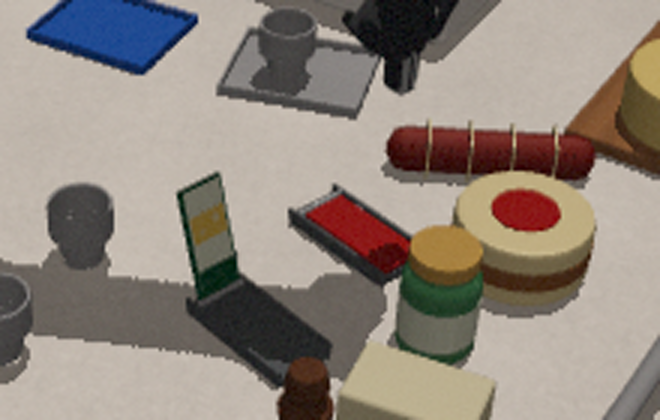

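The red stand is folded flat (red back showing at about 360,232 in the crop). The green stand gets the same push.

{"method": "carry_out", "body": {
  "commands": [0.029,-0.04,-0.01,0,0,0,0.057,-0.081,-0.01,0,0,0,0.086,-0.121,-0.01,0,0,0,0.115,-0.162,0.03,0,0,0,0.115,-0.162,0.077,0,0,0]
}}

```text
clock: 3.65
tool_pos: [501.1, 37.8, 105.0]
ee_rot: [180.0, 0.2, 164.8]
force: [1.5, 0.7, -1.2]
grip_width: 0.4
```

{"method": "carry_out", "body": {
  "commands": [0,0,0,0,0,0,-0.03,0,0.0,0,0,0,-0.055,0,0.0,0,0,0,-0.08,0,0.001,0,0,0,-0.095,0,0.004,0,0,0]
}}

```text
clock: 4.15
tool_pos: [597.8, 17.0, 101.7]
ee_rot: [179.9, 0.1, 165.0]
force: [-0.3, 0.0, 0.2]
grip_width: 0.0
```

{"method": "carry_out", "body": {
  "commands": [-0.015,0,0.004,0,0,0,-0.027,0,0.012,0,0,0,-0.039,0,0.024,0,0,0,-0.05,0,0.04,0,0,0,-0.057,0,0.056,0,0,0]
}}

```text
clock: 4.65
tool_pos: [651.5, 2.1, 44.0]
ee_rot: [180.0, 0.1, 165.0]
force: [-0.5, -0.2, 0.3]
grip_width: 0.4
```

{"method": "carry_out", "body": {
  "commands": [0,0,0.004,0,0,0,0,0,-0.045,0,0,0,0.03,0,-0.09,0,0,0,0.08,0,-0.13,0,0,0,0.1,0,-0.13,0,0,0],
  "grip": 1
}}

```text
clock: 5.15
tool_pos: [553.8, 28.3, 178.0]
ee_rot: [179.9, 0.3, 165.0]
force: [0.1, 0.2, 0.6]
grip_width: 72.5
```

Run:
```python
from h import *
st()
d=cam('top');save(d,'t2.png',(170,115,320,215),5)
np.save('t2.npy',d['img'])
```

```text
t 5.15 tcp [553.8  28.3 178. ] [179.9   0.3 165. ] F [0.1 0.2 0.6] w 72.5
```

View pics/t2.png

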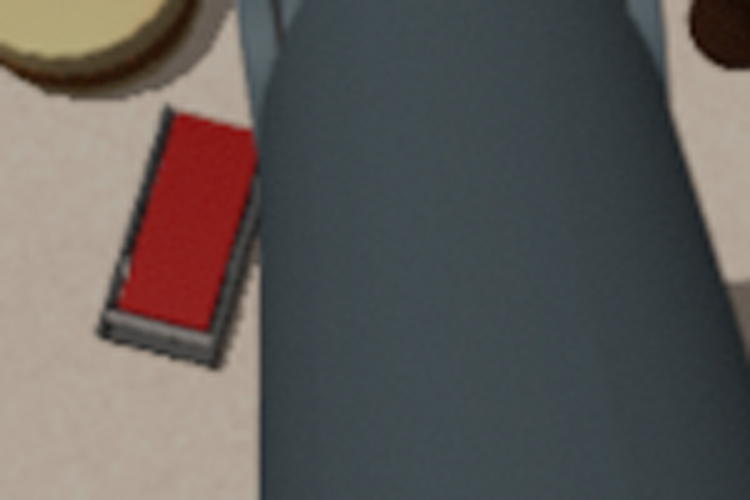

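The red stand is visible and folded, with corners near (103,333), (168,107) and (217,365). The arm hides the green stand here, so I'll measure both panels in the scene view by colour.

```bash
cat >> h.py <<'E'
def panel(name,col,d=None):
    d=d or cam(name);h=cv2.cvtColor(d['img'],cv2.COLOR_RGB2HSV).astype(int);H,S,Vv=h[...,0],h[...,1],h[...,2]
    if col=='red': m=((H<8)|(H>172))&(S>150)&(Vv>60)
    else: m=(H>50)&(H<90)&(S>110)&(Vv>25)
    n,l,s,c=cv2.connectedComponentsWithStats(m.astype(np.uint8))
    out=[]
    for i in range(1,n):
        if s[i,4]<60: continue
        q=np.argwhere(l==i)[:,::-1].astype(float); P=np.array([onz(d,u,v,14)[:2] for u,v in q])
        (cx,cy),(w,hh),a=cv2.minAreaRect(P.astype(np.float32))
        if w<hh: w,hh,a=hh,w,a+90
        a=(a+90)%180-90
        if not(300<cx<900 and 30<hh<75 and 60<w<130):continue
        ax=np.array([np.cos(np.radians(a)),np.sin(np.radians(a))])
        print(name,col,'c',np.round([cx,cy],1),'mean',np.round(P.mean(0),1),'LxW',round(w,1),round(hh,1),'yaw',round(a,1),'n',s[i,4])
E
python3 - <<'E'
from h import *
d=cam('top');T=lambda x,y,z:np.round(onz(d,170+x/5,115+y/5,z)[:2],1)
print([T(*q,17) for q in((103,333),(168,107),(217,365))])
panel('top','red',d)
e=cam('scene');panel('scene','red',e);panel('scene','green',e)
E
```

```text
[array([579.1, 207. ]), array([694.4, 176.5]), array([562.2, 151.1])]
top red c [637.  166.1] mean [635.7 167. ] LxW 104.4 47.5 yaw -15.5 n 745
scene red c [742.6 283.3] mean [743.5 281.8] LxW 61.9 58.2 yaw 34.6 n 246
scene red c [635.3 167.9] mean [634.3 167.2] LxW 107.9 48.4 yaw -15.6 n 422
scene green c [729.  130.7] mean [733.9 130.2] LxW 70.1 52.1 yaw 10.4 n 181
scene green c [628.3   9.3] mean [628.2   9.3] LxW 106.8 47.9 yaw -15.9 n 511
```

Run:
```python
from h import *
rel((622.5,10.5,60,164.3),(622.5,10.5,2,164.3))
```

```text
[-0.072, 0.0, 0.116, 0.001, 0.001, 0.015]
[-0.072, 0.0, 0.174, 0.001, 0.001, 0.015]
```

{"method": "carry_out", "body": {
  "commands": [-0.036,0,0.04,0,0,0.01,-0.072,0,0.08,0,0,0.015,-0.072,0,0.125,0,0,0.015,-0.072,0,0.16,0,0,0.015,-0.072,0,0.172,0,0,0.015]
}}

```text
clock: 5.8
tool_pos: [620.2, 8.2, -2.8]
ee_rot: [-179.9, -0.4, 164.1]
force: [-0.1, 0.1, 0.2]
grip_width: 85.3
```

{"method": "carry_out", "body": {
  "commands": [0,0,0,0,0,0,0,0,0.002,0,0,0,0,0,0.002,0,0,0]
}}

```text
clock: 6.1
tool_pos: [624.4, 8.6, 1.8]
ee_rot: [179.9, 0.2, 164.1]
force: [0.3, 0.2, 0.9]
grip_width: 85.3
```

Run:
```python
from h import *
st();e=cam('scene');save(e,'s2.png',(260,150,380,260),5)
```

```text
t 6.1 tcp [624.4   8.6   1.8] [179.9   0.2 164.1] F [0.3 0.2 0.9] w 85.3
```

View pics/s2.png

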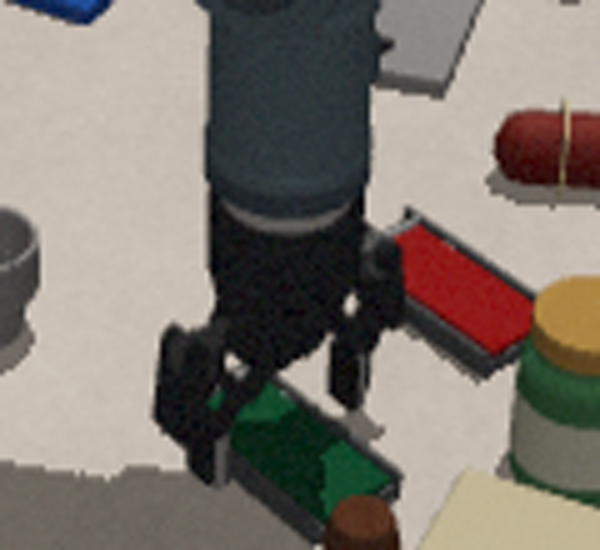

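{"method": "carry_out", "body": {
  "commands": [0,0.001,0.004,0,0,0,0,0.001,0.004,0,0,0,0,0.001,0.004,0,0,0,0,0.001,0.004,0,0,0,0,0.001,0.004,0,0,0],
  "grip": -1
}}

```text
clock: 6.65
tool_pos: [623.5, 10.0, -3.4]
ee_rot: [180.0, 0.1, 164.2]
force: [-0.2, 1.2, 5.3]
grip_width: 58.5
```

{"method": "carry_out", "body": {
  "commands": [0,0,0,0,0,0,0,0,0,0,0,0,0,0,0,0,0,0]
}}

```text
clock: 6.95
tool_pos: [623.5, 10.0, -3.4]
ee_rot: [180.0, 0.0, 164.2]
force: [-0.4, 1.7, 4.8]
grip_width: 58.3
```

{"method": "carry_out", "body": {
  "commands": [0,0,-0.03,0,0,0,0,0,-0.07,0,0,0,0,0,-0.11,0,0,0,0,0,-0.15,0,0,0,0,0,-0.15,0,0,0]
}}

```text
clock: 7.45
tool_pos: [626.4, 9.5, 151.2]
ee_rot: [179.8, 0.5, 164.1]
force: [1.5, 0.5, -5.1]
grip_width: 58.6
```

Run:
```python
from h import *
st()
e=cam('scene');panel('scene','green',e)
rel((450,-337,140,172.3),(450,-337,60,172.3))
print(ctrl.sense()['joint_pos'])
```

```text
t 7.45 tcp [626.4   9.5 151.2] [179.8   0.5 164.1] F [ 1.5  0.5 -5.1] w 58.6
scene green c [537.  175.1] mean [544.8 175.4] LxW 109.6 58.7 yaw -14.6 n 419
[0.073, -0.381, 0.007, 0.001, 0.004, -0.142]
[0.073, -0.381, 0.087, 0.001, 0.004, -0.142]
[-7.28972924 33.53981859  3.20785543 96.42825294 -2.31451439 49.83949118
 71.01037864]
```

{"method": "carry_out", "body": {
  "commands": [0.019,-0.04,0,0,0,-0.03,0.038,-0.082,0,0,0,-0.06,0.056,-0.124,0,0,0,-0.09,0.075,-0.166,0,0,0,-0.12,0.093,-0.205,0,0,0,-0.142]
}}

```text
clock: 8.0
tool_pos: [473.7, -163.3, 143.4]
ee_rot: [180.0, -0.3, 172.3]
force: [1.4, -0.7, -5.9]
grip_width: 58.1
```

Run:
```python
from h import *
st()
rel((450,-337,140,172.3),(450,-337,85,172.3))
```

```text
t 8.0 tcp [ 473.7 -163.3  143.4] [180.   -0.3 172.3] F [ 1.4 -0.7 -5.9] w 58.1
[0.0, -0.175, 0.003, 0.0, -0.005, 0.0]
[0.0, -0.175, 0.058, 0.0, -0.005, 0.0]
```

{"method": "carry_out", "body": {
  "commands": [0.001,-0.045,0,0,0,0,0.001,-0.09,0,0,0,0,0.001,-0.135,0.003,0,0,0,0.0,-0.175,0.02,0,0,0,0,-0.175,0.04,0,0,0]
}}

```text
clock: 8.5
tool_pos: [450.3, -343.2, 103.9]
ee_rot: [-179.7, -0.1, 171.8]
force: [-0.4, -0.5, -6.9]
grip_width: 58.3
```

{"method": "carry_out", "body": {
  "commands": [0,0,0.0,0,0,0,0,0,0.0,0,0,0]
}}

```text
clock: 8.7
tool_pos: [452.8, -333.7, 104.0]
ee_rot: [179.8, -0.2, 172.3]
force: [0.1, 0.2, -6.0]
grip_width: 58.4
```

Run:
```python
from h import *
st();rel((450,-337,40,172.3),(450,-337,5,172.3))
d=cam('top');e=cam('scene')
a=cv2.resize(d['img'][155:275,385:485,::-1],None,fx=4,fy=4,interpolation=cv2.INTER_CUBIC)
b=cv2.resize(e['img'][205:325,125:225,::-1],None,fx=4,fy=4,interpolation=cv2.INTER_CUBIC)
cv2.imwrite('pics/case2.png',np.hstack([a,b]))
```

```text
t 8.7 tcp [ 452.8 -333.7  104. ] [179.8  -0.2 172.3] F [ 0.1  0.2 -6. ] w 58.4
[0.002, -0.004, 0.064, 0.003, -0.004, 0.001]
[0.002, -0.004, 0.099, 0.003, -0.004, 0.001]
```

View pics/case2.png

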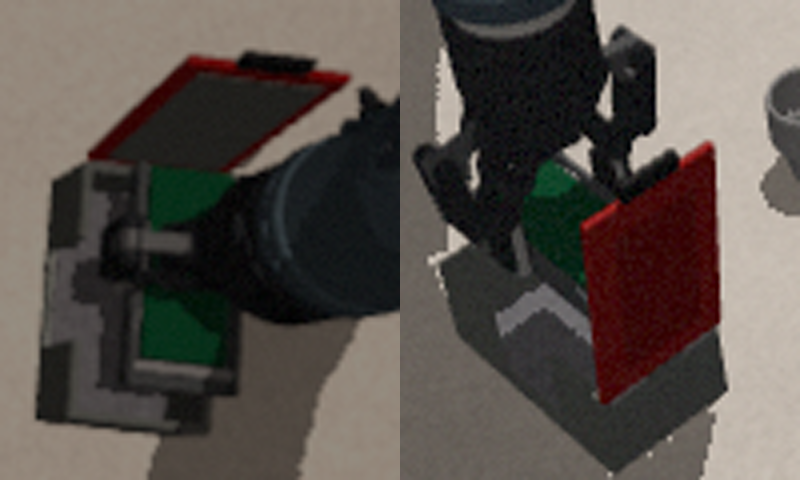

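Top crop: the stand (green back, 190,265) hangs over the case. The scene crop shows it level above the opening. I'll lower it in steps and watch the force.

{"method": "carry_out", "body": {
  "commands": [0.002,-0.004,0.015,0,0,0,0.002,-0.004,0.03,0,0,0,0.002,-0.004,0.04,0,0,0,0.002,-0.004,0.05,0,0,0,0.002,-0.004,0.056,0,0,0]
}}

```text
clock: 9.3
tool_pos: [451.0, -338.9, 48.3]
ee_rot: [180.0, -0.1, 172.3]
force: [-0.2, -0.8, -6.3]
grip_width: 58.8
```

{"method": "carry_out", "body": {
  "commands": [0,0,0.01,0,0,0,0,0,0.02,0,0,0,0,0,0.028,0,0,0,0,0,0.034,0,0,0]
}}

```text
clock: 9.7
tool_pos: [451.3, -339.3, 14.9]
ee_rot: [180.0, -0.0, 172.3]
force: [-0.3, 0.7, -6.2]
grip_width: 58.4
```

Run:
```python
from h import *
st();rel((450,-337,4,172.3))
```

```text
t 9.7 tcp [ 451.3 -339.3   14.9] [180.   -0.  172.3] F [-0.3  0.7 -6.2] w 58.4
[0.002, 0.002, 0.011, 0.0, -0.0, -0.0]
```

No contact yet, so I'll go down the last stretch, open and check.

{"method": "carry_out", "body": {
  "commands": [0.001,0.001,0.005,0,0,0,0.001,0.001,0.009,0,0,0,0.001,0.001,0.012,0,0,0,0.001,0.001,0.012,0,0,0]
}}

```text
clock: 10.1
tool_pos: [450.5, -338.2, 3.5]
ee_rot: [180.0, -0.0, 172.3]
force: [-0.4, 1.0, -6.2]
grip_width: 58.5
```

{"method": "carry_out", "body": {
  "commands": [0,0,0,0,0,0,0,0,0,0,0,0,0,0,0,0,0,0,0,0,0,0,0,0],
  "grip": 1
}}

```text
clock: 10.5
tool_pos: [451.1, -338.6, 4.2]
ee_rot: [-180.0, 0.1, 172.3]
force: [0.1, 0.2, 0.3]
grip_width: 85.5
```

{"method": "carry_out", "body": {
  "commands": [0,0,-0.04,0,0,0,0,0,-0.085,0,0,0,0,0.02,-0.125,0,0,0,0,0.06,-0.15,0,0,0,0,0.1,-0.15,0,0,0]
}}

```text
clock: 11.0
tool_pos: [466.6, -240.0, 157.8]
ee_rot: [-179.9, 0.4, 172.2]
force: [1.5, 0.6, 0.2]
grip_width: 85.4
```

{"method": "carry_out", "body": {
  "commands": [-0.02,0.045,0,0,0,0.03,-0.04,0.09,0,0,0,0.06,-0.06,0.13,0,0,0,0.09,-0.08,0.17,0,0,0,0.13,-0.1,0.21,0,0,0,0.14]
}}

```text
clock: 11.5
tool_pos: [592.3, -42.9, 154.1]
ee_rot: [180.0, 0.0, 164.2]
force: [0.4, -0.8, 0.5]
grip_width: 85.5
```

Run:
```python
from h import *
st();d=cam('top');e=cam('scene')
a=cv2.resize(d['img'][155:275,385:485,::-1],None,fx=4,fy=4,interpolation=cv2.INTER_CUBIC)
b=cv2.resize(e['img'][205:325,125:225,::-1],None,fx=4,fy=4,interpolation=cv2.INTER_CUBIC)
cv2.imwrite('pics/case3.png',np.hstack([a,b]))
panel('top','green',d);panel('top','red',d);panel('scene','red',e)
rel((629.5,166.5,80,164.3),(629.5,166.5,0,164.3))
```

```text
t 11.5 tcp [592.3 -42.9 154.1] [180.    0.  164.2] F [ 0.4 -0.8  0.5] w 85.5
top green c [756.9  87.6] mean [753.1  88.6] LxW 65.3 30.5 yaw -68.9 n 119
top green c [ 458.  -343.8] mean [ 458.8 -344.4] LxW 104.4 46.6 yaw -8.2 n 772
top red c [637.  166.2] mean [636.9 166.1] LxW 104.4 47.7 yaw -15.6 n 769
scene red c [742.6 283.3] mean [743.5 281.8] LxW 61.9 58.2 yaw 34.6 n 246
scene red c [635.3 167.9] mean [634.3 167.2] LxW 107.9 48.4 yaw -15.6 n 422
[0.02, 0.204, 0.075, 0.005, 0.002, 0.009]
[0.02, 0.204, 0.155, 0.005, 0.002, 0.009]
```

View pics/case3.png

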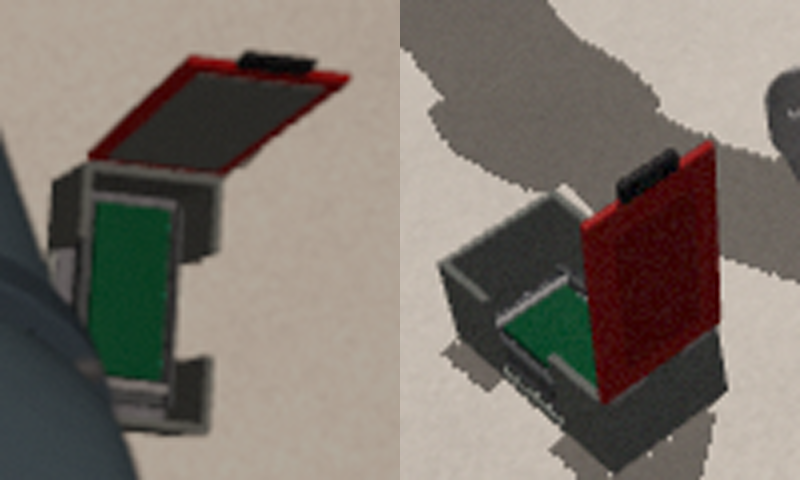

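The green stand lies flat inside the case (panel back at about 130,290 in the top crop). Red next, measured unchanged at about (630,167).

{"method": "carry_out", "body": {
  "commands": [0.005,0.045,0,0,0,0,0.01,0.09,0,0,0,0,0.015,0.135,0,0,0,0,0.02,0.18,0.01,0,0,0,0.02,0.204,0.05,0.003,0,0.009]
}}

```text
clock: 12.1
tool_pos: [630.8, 163.5, 107.6]
ee_rot: [179.7, 0.4, 164.0]
force: [0.6, 1.1, 0.0]
grip_width: 85.6
```

{"method": "carry_out", "body": {
  "commands": [0,0,0,0,0,0,0,0,0.04,0,0,0,0,0,0.07,0,0,0,0,0,0.09,0,0,0,0,0,0.09,0,0,0]
}}

```text
clock: 12.6
tool_pos: [625.3, 154.5, 11.6]
ee_rot: [-179.6, -0.2, 163.7]
force: [-0.5, -0.6, -0.4]
grip_width: 85.4
```

Run:
```python
from h import *
st();e=cam('scene');panel('scene','red',e);rel((630,167.5,-3,164.4))
```

```text
t 12.6 tcp [625.3 154.5  11.6] [-179.6   -0.2  163.7] F [-0.5 -0.6 -0.4] w 85.4
scene red c [742.6 283.3] mean [743.5 281.8] LxW 61.9 58.2 yaw 34.6 n 246
scene red c [635.6 167.6] mean [637.5 167. ] LxW 106.1 47.7 yaw -15.7 n 385
[0.0, 0.013, 0.016, -0.005, -0.001, -0.013]
```

{"method": "carry_out", "body": {
  "commands": [0,0.007,-0.004,0,0,-0.013,0,0.013,-0.004,-0.003,0,-0.013,0,0.013,-0.004,-0.003,0,-0.013]
}}

```text
clock: 12.95
tool_pos: [632.4, 171.6, 19.6]
ee_rot: [179.8, 0.1, 164.6]
force: [0.2, 0.3, 0.0]
grip_width: 85.4
```

Run:
```python
from h import *
st();rel((630,167.5,-3,164.4))
```

```text
t 12.95 tcp [632.4 171.6  19.6] [1.798e+02 1.000e-01 1.646e+02] F [0.2 0.3 0. ] w 85.4
[0.001, -0.005, 0.023, 0.003, 0.002, 0.003]
```

{"method": "carry_out", "body": {
  "commands": [0.001,-0.004,0.01,0,0,0,0.001,-0.004,0.018,0,0,0,0.001,-0.004,0.022,0,0,0,0.001,-0.004,0.022,0,0,0]
}}

```text
clock: 13.35
tool_pos: [628.0, 165.4, -5.6]
ee_rot: [-179.9, -0.1, 164.5]
force: [0.1, -1.2, -0.2]
grip_width: 85.6
```

{"method": "carry_out", "body": {
  "commands": [0,0,0.0,0,0,0,0,0,0,0,0,0,0,0,0,0,0,0,0,0,0,0,0,0,0,0,0,0,0,0],
  "grip": -1
}}

```text
clock: 13.85
tool_pos: [629.8, 166.7, -3.4]
ee_rot: [179.9, 0.1, 164.5]
force: [0.1, 0.9, 5.9]
grip_width: 58.5
```

Run:
```python
from h import *
st()
```

```text
t 13.85 tcp [629.8 166.7  -3.4] [1.799e+02 1.000e-01 1.645e+02] F [0.1 0.9 5.9] w 58.5
```

{"method": "carry_out", "body": {
  "commands": [0,0,-0.03,0,0,0,0,0,-0.07,0,0,0,0,0,-0.11,0,0,0,0.01,-0.02,-0.145,0,0,0,0.02,-0.06,-0.155,0,0,0]
}}

```text
clock: 14.35
tool_pos: [595.5, 117.2, 154.0]
ee_rot: [179.7, 0.3, 164.8]
force: [2.3, -0.6, -5.7]
grip_width: 58.7
```

{"method": "carry_out", "body": {
  "commands": [0.01,-0.042,0,0,0,-0.03,0.02,-0.087,0,0,0,-0.06,0.03,-0.132,0,0,0,-0.09,0.041,-0.177,0,0,0,-0.12,0.052,-0.222,0,0,0,-0.138]
}}

```text
clock: 14.85
tool_pos: [481.8, -88.3, 149.9]
ee_rot: [-180.0, -0.1, 172.4]
force: [1.4, -1.2, -5.3]
grip_width: 58.6
```

Run:
```python
from h import *
st();rel((449,-250,150,172.3),(449,-338,120,172.3))
```

```text
t 14.85 tcp [481.8 -88.3 149.9] [-1.800e+02 -1.000e-01  1.724e+02] F [ 1.4 -1.2 -5.3] w 58.6
[0.011, -0.165, 0.0, -0.001, -0.002, 0.003]
[-0.0, -0.252, 0.03, -0.001, -0.002, 0.003]
```

{"method": "carry_out", "body": {
  "commands": [0.005,-0.045,0,0,0,0,0.008,-0.09,0,0,0,0,0.008,-0.135,0,0,0,0,0.004,-0.18,0.005,0,0,0,0,-0.22,0.02,0,0,0]
}}

```text
clock: 15.35
tool_pos: [454.2, -307.6, 130.9]
ee_rot: [-179.9, 0.1, 172.3]
force: [2.2, -0.2, -4.7]
grip_width: 58.8
```

{"method": "carry_out", "body": {
  "commands": [0,-0.02,0.015,0,0,0,0,-0.03,0.025,0,0,0,0,-0.03,0.03,0,0,0,0,-0.03,0.03,0,0,0]
}}

```text
clock: 15.75
tool_pos: [450.7, -332.2, 99.7]
ee_rot: [179.9, -0.1, 172.5]
force: [-0.1, 0.1, -3.4]
grip_width: 58.6
```

Run:
```python
from h import *
st();rel((449.5,-338,50,172.3),(449.5,-338,21,172.3))
```

```text
t 15.75 tcp [ 450.7 -332.2   99.7] [ 1.799e+02 -1.000e-01  1.725e+02] F [-0.1  0.1 -3.4] w 58.6
[0.0, -0.006, 0.05, 0.002, -0.002, 0.003]
[0.0, -0.006, 0.079, 0.002, -0.002, 0.003]
```

{"method": "carry_out", "body": {
  "commands": [0,-0.006,0.008,0,0,0,0,-0.006,0.022,0,0,0,0,-0.006,0.037,0,0,0,0,-0.006,0.047,0,0,0,0,-0.006,0.053,0,0,0]
}}

```text
clock: 16.25
tool_pos: [449.6, -339.5, 46.0]
ee_rot: [179.9, -0.1, 172.4]
force: [-0.2, 0.4, -5.2]
grip_width: 58.4
```

{"method": "carry_out", "body": {
  "commands": [0,0,0.008,0,0,0,0,0,0.016,0,0,0,0,0,0.023,0,0,0,0,0,0.025,0,0,0,0,0,0.025,0,0,0]
}}

```text
clock: 16.75
tool_pos: [450.0, -339.9, 22.2]
ee_rot: [180.0, -0.0, 172.4]
force: [-0.9, 3.1, -5.4]
grip_width: 58.5
```

Run:
```python
from h import *
st();e=cam('scene');d=cam('top')
a=cv2.resize(d['img'][155:275,385:485,::-1],None,fx=4,fy=4,interpolation=cv2.INTER_CUBIC)
b=cv2.resize(e['img'][205:325,125:225,::-1],None,fx=4,fy=4,interpolation=cv2.INTER_CUBIC)
cv2.imwrite('pics/case4.png',np.hstack([a,b]))
```

```text
t 16.75 tcp [ 450.  -339.9   22.2] [180.   -0.  172.4] F [-0.9  3.1 -5.4] w 58.5
```

View pics/case4.png

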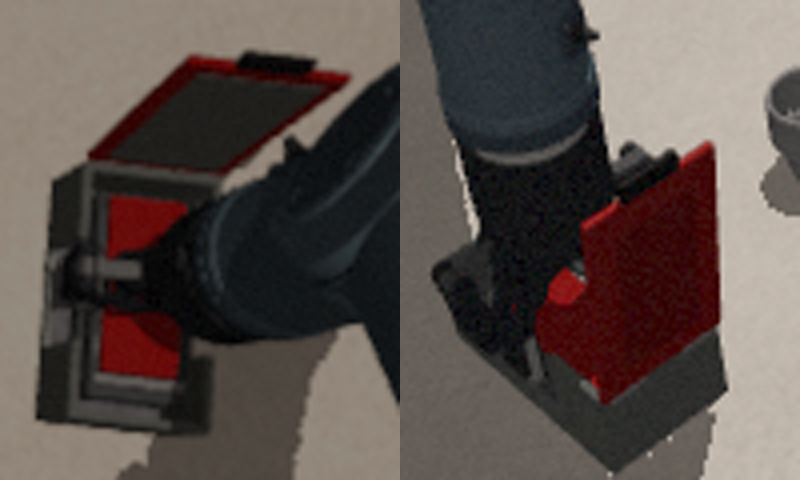

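The red stand is inside the case above the green one, and a 3 N side force suggests it touches the -y wall. I'll shift 1.5 mm to +y, lower and release.

{"method": "carry_out", "body": {
  "commands": [0,0.0015,0.001,0,0,0,0,0.002,0.002,0,0,0,0,0.002,0.003,0,0,0]
}}

```text
clock: 17.15
tool_pos: [450.8, -338.9, 20.0]
ee_rot: [-180.0, 0.1, 172.4]
force: [0.3, -0.6, -4.7]
grip_width: 58.3
```

{"method": "carry_out", "body": {
  "commands": [0,0,0,0,0,0,0,0,0,0,0,0,0,0,0,0,0,0,0,0,0,0,0,0],
  "grip": 1
}}

```text
clock: 17.55
tool_pos: [450.9, -338.7, 20.0]
ee_rot: [-180.0, 0.0, 172.4]
force: [-0.8, 0.8, -0.1]
grip_width: 85.4
```

{"method": "carry_out", "body": {
  "commands": [0,0,-0.04,0,0,0,0,0,-0.085,0,0,0,0,0.0,-0.13,0,0,0,0,0.03,-0.17,0,0,0,0,0.07,-0.2,0,0,0]
}}

```text
clock: 18.05
tool_pos: [460.2, -270.8, 222.8]
ee_rot: [-179.9, 0.2, 172.1]
force: [1.8, -0.7, 0.3]
grip_width: 85.7
```

{"method": "carry_out", "body": {
  "commands": [-0.01,0.045,-0.01,0,0,0,-0.02,0.09,-0.03,0,0,0,-0.04,0.12,-0.05,0,0,0,-0.08,0.13,-0.07,0,0,0,-0.12,0.13,-0.09,0,0,0],
  "grip": -1
}}

```text
clock: 18.55
tool_pos: [597.5, -152.9, 311.2]
ee_rot: [179.9, 0.1, 172.6]
force: [0.8, -0.3, -0.5]
grip_width: 12.1
```

Run:
```python
from h import *
st();e=cam('scene');d=cam('top')
a=cv2.resize(d['img'][155:275,385:485,::-1],None,fx=4,fy=4,interpolation=cv2.INTER_CUBIC)
b=cv2.resize(e['img'][205:325,125:225,::-1],None,fx=4,fy=4,interpolation=cv2.INTER_CUBIC)
cv2.imwrite('pics/case5.png',np.hstack([a,b]))
panel('top','red',d)
```

```text
t 18.55 tcp [ 597.5 -152.9  311.2] [1.799e+02 1.000e-01 1.726e+02] F [ 0.8 -0.3 -0.5] w 12.1
```

View pics/case5.png

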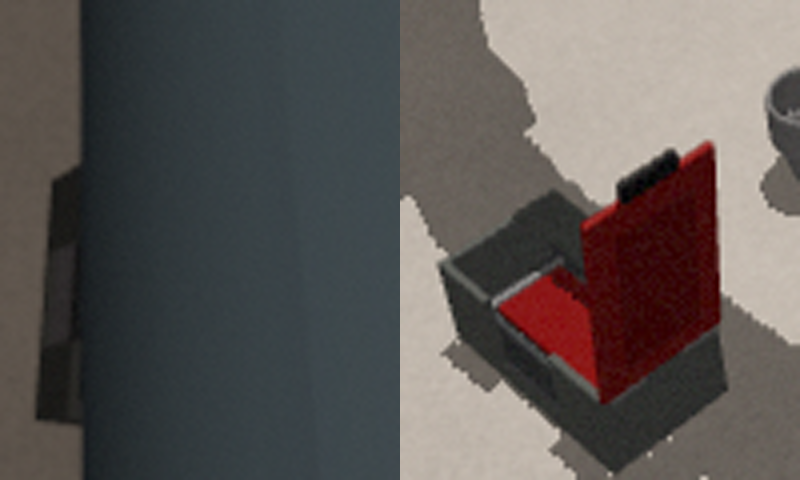

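The case holds both stands, with the red panel back flat on top; the lid is still open at about 98°. I'll bring the closed fingers behind the lid.

Run:
```python
from h import *
rel((589,-356,300,172.3),(589,-356,191,172.3))
```

```text
[-0.014, -0.2, 0.013, -0.0, 0.008, 0.004]
[-0.013, -0.2, 0.122, -0.0, 0.008, 0.004]
```

{"method": "carry_out", "body": {
  "commands": [-0.01,-0.045,0,0,0,0,-0.014,-0.09,0,0,0,0,-0.014,-0.135,0,0,0,0,-0.014,-0.18,0,0,0,0,-0.014,-0.2,0.01,0,0.005,0]
}}

```text
clock: 19.15
tool_pos: [580.9, -362.4, 300.6]
ee_rot: [-179.8, -0.2, 172.0]
force: [0.1, -0.4, 1.0]
grip_width: -0.1
```

{"method": "carry_out", "body": {
  "commands": [0,0,0.03,0,0,0,0,0,0.07,0,0,0,0,0,0.1,0,0,0,0,0,0.11,0,0,0,0,0,0.11,0,0,0]
}}

```text
clock: 19.65
tool_pos: [581.9, -355.0, 188.1]
ee_rot: [179.9, -0.5, 172.4]
force: [-0.3, -0.2, 0.9]
grip_width: -0.2
```

Run:
```python
from h import *
st()
c=np.radians(-7.7);C=lambda x,z,y=0:(450+x*np.cos(c)-y*np.sin(c),-337+x*np.sin(c)+y*np.cos(c),z,172.3)
rel(*[C(*q) for q in((110,191),(69,192),(26,179),(-2,160),(-24,134),(-34,114),(-41,92),(-44,81),(-44,66))])
```

```text
t 19.65 tcp [ 581.9 -355.   188.1] [179.9  -0.5 172.4] F [-0.3 -0.2  0.9] w -0.2
[0.023, 0.0, -0.003, 0.001, -0.008, 0.002]
[0.064, 0.0, -0.003, 0.001, -0.008, 0.002]
[0.107, 0.0, 0.01, 0.001, -0.008, 0.002]
[0.135, 0.0, 0.029, 0.001, -0.008, 0.002]
[0.157, 0.0, 0.055, 0.001, -0.008, 0.002]
[0.167, 0.0, 0.075, 0.001, -0.008, 0.002]
[0.173, 0.0, 0.097, 0.001, -0.008, 0.002]
[0.176, 0.0, 0.109, 0.001, -0.008, 0.002]
[0.176, 0.0, 0.124, 0.001, -0.008, 0.002]
```

{"method": "carry_out", "body": {
  "commands": [0.023,0,-0.003,0,0,0,0.043,0,-0.003,0,0,0,0.064,0,-0.003,0,0,0,0.086,0,0.003,0,0,0,0.107,0,0.01,0,0,0]
}}

```text
clock: 20.15
tool_pos: [478.2, -342.7, 183.2]
ee_rot: [-179.9, 0.1, 172.4]
force: [0.7, -0.8, 0.3]
grip_width: -0.2
```

{"method": "carry_out", "body": {
  "commands": [0.014,0,0.008,0,0,0,0.028,0,0.019,0,0,0,0.04,0,0.032,0,0,0,0.05,0,0.045,0,0,0,0.055,0,0.055,0,0,0]
}}

```text
clock: 20.65
tool_pos: [422.4, -335.5, 126.9]
ee_rot: [-179.9, -0.1, 172.4]
force: [-0.2, -0.1, 0.6]
grip_width: 0.0
```

{"method": "carry_out", "body": {
  "commands": [0.005,0,0.012,0,0,0,0.009,0,0.024,0,0,0,0.012,0,0.034,0,0,0,0.014,0,0.044,0,0,0,0.014,0,0.05,0,0,0]
}}

```text
clock: 21.15
tool_pos: [407.5, -332.5, 74.7]
ee_rot: [180.0, -0.3, 172.4]
force: [-0.8, -0.4, 0.2]
grip_width: 0.4
```

Run:
```python
from h import *
st()
```

```text
t 21.15 tcp [ 407.5 -332.5   74.7] [180.   -0.3 172.4] F [-0.8 -0.4  0.2] w 0.4
```

{"method": "carry_out", "body": {
  "commands": [0,0,0.004,0,0,0,0,0,0.007,0,0,0,0,0,0.007,0,0,0]
}}

```text
clock: 21.45
tool_pos: [407.8, -332.5, 69.5]
ee_rot: [180.0, -0.3, 172.4]
force: [-3.1, 3.6, 11.9]
grip_width: -0.1
```

Run:
```python
from h import *
st();e=cam('scene');save(e,'lid.png',(125,185,245,325),4)
```

```text
t 21.45 tcp [ 407.8 -332.5   69.5] [180.   -0.3 172.4] F [-3.1  3.6 11.9] w -0.1
```

View pics/lid.png

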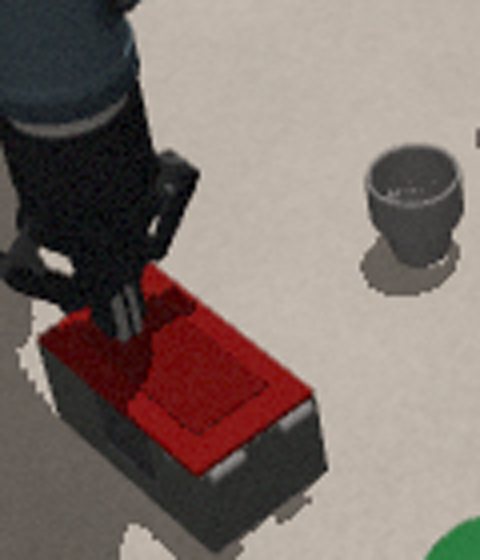

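The lid is shut flat: 12 N at tip height 69.5 mm, and the picture shows it closed. Now lift clear, open the gripper and measure the pots.

{"method": "carry_out", "body": {
  "commands": [0,0,-0.04,0,0,0,0,0,-0.085,0,0,0,0,0,-0.12,0,0,0,0,0,-0.13,0,0,0],
  "grip": 1
}}

```text
clock: 21.9
tool_pos: [410.6, -334.2, 202.7]
ee_rot: [-179.8, 0.1, 172.4]
force: [-0.8, -0.2, -1.2]
grip_width: 58.3
```

Run:
```python
from h import *
d=cam('top');e=cam('scene')
st()
for n,g in(('A',(437,-1,65)),('B',(454,-132,65)),('1',(431,354,68))):
    u,v=proj(d,g);S=6;r=22
    c=d['img'][int(v)-r:int(v)+r,int(u)-r:int(u)+r];gr=cv2.medianBlur(cv2.resize(cv2.cvtColor(c,cv2.COLOR_RGB2GRAY),None,fx=S,fy=S,interpolation=cv2.INTER_CUBIC),5)
    R=395.99*30/(902+0-65)*S
    h=cv2.HoughCircles(gr,cv2.HOUGH_GRADIENT,1.5,10,param1=60,param2=20,minRadius=int(R*.9),maxRadius=int(R*1.1))
    if h is None: print(n,None);continue
    for q in h[0][:3]:
        uu=(q[0]+.5)/S-.5+int(u)-r;vv=(q[1]+.5)/S-.5+int(v)-r
        print(n,q,np.round(onz(d,uu,vv,g[2]),1),R)
tiles=[cv2.resize(d['img'][int(v)-22:int(v)+22,int(u)-22:int(u)+22,::-1],(264,264)) for u,v in[proj(d,g) for g in((437,-1,65),(454,-132,65),(431,354,68))]]
t2=[cv2.resize(e['img'][int(v)-28:int(v)+28,int(u)-28:int(u)+28,::-1],(264,264)) for u,v in[proj(e,g) for g in((437,-1,30),(454,-132,30),(431,354,30))]]
cv2.imwrite('pics/pots.png',np.vstack([np.hstack(tiles),np.hstack(t2)]))
for n,g in(('A',(437,-1,65)),('B',(454,-132,65)),('1',(431,354,68))): print(n,'top',proj(d,g),'scene',proj(e,(g[0],g[1],30)))
```

```text
t 22.0 tcp [ 409.5 -333.4  200.1] [-1.799e+02 -1.000e-01  1.724e+02] F [ 0.1  0.4 -0.8] w 72.3
A [140.25 149.25  90.4 ] [432.   -1.7  65. ] 85.15913978494623
A [132.75 141.75  78.7 ] [434.9   1.1  65. ] 85.15913978494623
A [119.25 144.75  77.05] [433.8   6.3  65. ] 85.15913978494623
B [141.75 143.25  83.35] [ 452.8 -133.8   65. ] 85.15913978494623
B [138.75 155.25  86.95] [ 448.2 -132.5   65. ] 85.15913978494623
B [155.25 138.75  80.5 ] [ 454.5 -139.1   65. ] 85.15913978494623
1 [108.75 128.25  92.05] [434.4 365.6  68. ] 85.15913978494623
1 [123.75 126.75  78.25] [434.9 360.   68. ] 85.15913978494623
1 [126.75 143.25  77.2 ] [428.7 358.6  68. ] 85.15913978494623
A top [276.62581109 236.27169868] scene [256.09025152 208.80213543]
B top [333.41168408 227.95786943] scene [229.59060898 238.40987708]
1 top [119.80180814 241.38808775] scene [324.10522764 148.65459983]
```

View pics/pots.png

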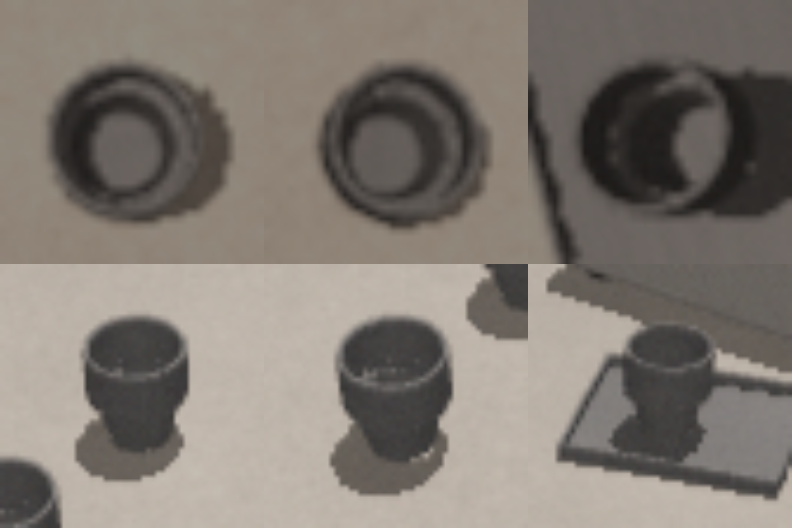

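The rim centres in the tiles are: loose pots A (129,141) and B (136,143 of its tile), tray pot (129,138), plus scene ellipses. The tray pot stands upright on the grey tray, not the blue look-alike. I'll triangulate.

Run:
```python
from h import *
d=cam('top');e=cam('scene')
k=56/264
for n,g,z,t,s in(('A',(437,-1),65,(129,141),(136,85)),('B',(454,-132),65,(136,143),(130.5,84.5)),('1',(431,354),68,(129,138),(140.5,86))):
    u,v=proj(d,(*g,z));u0,v0=int(u)-22,int(v)-22
    p=onz(d,u0+t[0]/6-.4,v0+t[1]/6-.4,z)
    u,v=proj(e,(*g,30));q=onz(e,int(u)-28+s[0]*k-.4,int(v)-28+s[1]*k-.4,z)
    print(n,np.round(p,1),np.round(q,1))
rel((453,-133,150,172.3))
```

```text
A [435.2   2.5  65. ] [436.3   4.2  65. ]
B [ 452.9 -131.6   65. ] [ 452.1 -130.5   65. ]
1 [430.6 357.8  68. ] [431.7 358.   68. ]
[-0.019, 0.203, 0.047, 0.001, -0.006, 0.002]
```

{"method": "carry_out", "body": {
  "commands": [-0.005,0.045,0,0,0,0,-0.01,0.09,0,0,0,0,-0.015,0.135,0,0,0,0,-0.019,0.18,0.01,0,0,0,-0.019,0.204,0.05,0,0,0]
}}

```text
clock: 22.6
tool_pos: [457.0, -129.3, 149.2]
ee_rot: [179.9, 0.0, 172.6]
force: [1.7, -0.9, -0.8]
grip_width: 85.9
```

{"method": "carry_out", "body": {
  "commands": [0,0,0.02,0,0,0,0,0,0.03,0,0,0,0,0,0.03,0,0,0]
}}

```text
clock: 22.9
tool_pos: [452.1, -133.1, 116.5]
ee_rot: [180.0, -0.5, 172.4]
force: [0.0, 1.0, 1.0]
grip_width: 85.4
```

Run:
```python
from h import *
st();rel((452.5,-131,36,172.3))
```

```text
t 22.9 tcp [ 452.1 -133.1  116.5] [180.   -0.5 172.4] F [0. 1. 1.] w 85.4
[-0.001, 0.002, 0.08, 0.0, -0.01, 0.001]
```

{"method": "carry_out", "body": {
  "commands": [0,0.002,0.02,0,-0.005,0,0,0.002,0.045,0,-0.005,0,0,0.002,0.065,0,-0.005,0,0,0.002,0.078,0,-0.005,0,0,0.002,0.08,0,-0.005,0]
}}

```text
clock: 23.4
tool_pos: [453.2, -131.5, 37.7]
ee_rot: [-180.0, -0.1, 172.3]
force: [0.2, 0.0, -0.3]
grip_width: 85.5
```

{"method": "carry_out", "body": {
  "commands": [0,0,0,0,0,0,0,0,0,0,0,0,0,0,0,0,0,0,0,0,0,0,0,0,0,0,0,0,0,0],
  "grip": -1
}}

```text
clock: 23.9
tool_pos: [454.6, -131.4, 39.8]
ee_rot: [-180.0, 0.1, 172.4]
force: [-1.6, -0.1, 5.3]
grip_width: 57.2
```

Run:
```python
from h import *
st();rel((431,358,190,172.3))
```

```text
t 23.9 tcp [ 454.6 -131.4   39.8] [-1.800e+02  1.000e-01  1.724e+02] F [-1.6 -0.1  5.3] w 57.2
[0.088, 0.482, -0.151, -0.0, 0.002, 0.001]
```

{"method": "carry_out", "body": {
  "commands": [0,0,-0.03,0,0,0,0,0,-0.07,0,0,0,0,0.0,-0.11,0,0,0,0.005,0.03,-0.14,0,0,0,0.014,0.07,-0.15,0,0,0]
}}

```text
clock: 24.4
tool_pos: [451.6, -61.0, 192.6]
ee_rot: [-180.0, 0.5, 172.1]
force: [0.9, 1.2, -1.5]
grip_width: 57.7
```

{"method": "carry_out", "body": {
  "commands": [0.008,0.048,0,0,0,0,0.016,0.096,0,0,0,0,0.025,0.144,0,0,0,0,0.034,0.192,0,0,0,0,0.042,0.24,0,0,0,0]
}}

```text
clock: 24.9
tool_pos: [439.0, 185.5, 189.5]
ee_rot: [180.0, 0.1, 172.4]
force: [0.7, -0.4, -1.4]
grip_width: 57.4
```

{"method": "carry_out", "body": {
  "commands": [0.008,0.048,0,0,0,0,0.016,0.096,0,0,0,0,0.025,0.135,0,0,0,0,0.032,0.165,0,0,0,0,0.032,0.172,0,0,0,0]
}}

```text
clock: 25.4
tool_pos: [428.6, 363.2, 189.4]
ee_rot: [179.8, -0.0, 172.7]
force: [-0.5, 0.3, -1.0]
grip_width: 57.5
```

{"method": "carry_out", "body": {
  "commands": [0,0,0,0,0,0,0,0,0,0,0,0]
}}

```text
clock: 25.6
tool_pos: [430.8, 356.8, 188.7]
ee_rot: [-179.9, 0.0, 172.3]
force: [-0.5, -1.0, -2.1]
grip_width: 57.5
```

Run:
```python
from h import *
st();rel((432,358,115,172.3),(432,358,76,172.3))
d=cam('top');e=cam('scene')
P=(431,358,90)
t=[]
for c in(d,e):
    u,v=map(int,proj(c,P));t.append(cv2.resize(c['img'][max(v-45,0):v+45,u-40:u+40,::-1],(396,446),interpolation=cv2.INTER_CUBIC))
cv2.imwrite('pics/nest1.png',np.hstack(t))
```

```text
t 25.6 tcp [430.8 356.8 188.7] [-179.9    0.   172.3] F [-0.5 -1.  -2.1] w 57.5
[-0.001, 0.001, 0.074, -0.001, 0.001, 0.0]
[-0.001, 0.002, 0.113, -0.001, 0.001, 0.0]
```

View pics/nest1.png

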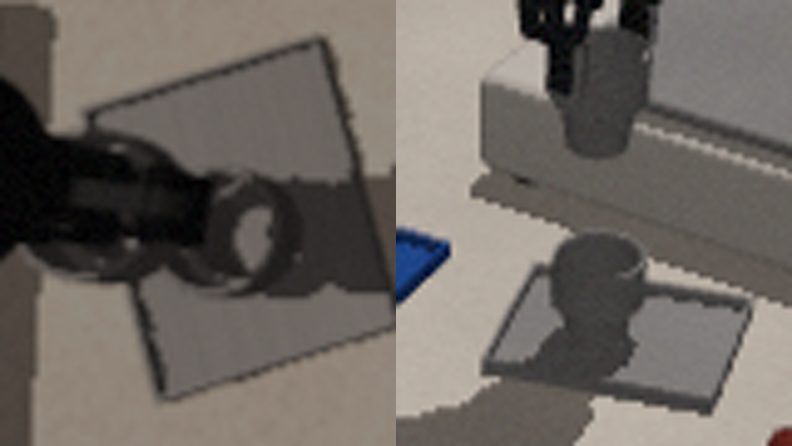

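Pot B hangs upright over the tray pot. I'll lower it into the nest, watching the force.

{"method": "carry_out", "body": {
  "commands": [-0.001,0.001,0.02,0,0,0,-0.001,0.001,0.04,0,0,0,-0.001,0.001,0.06,0,0,0,-0.001,0.001,0.074,0,0,0,-0.001,0.001,0.082,0,0,0]
}}

```text
clock: 26.2
tool_pos: [431.4, 358.0, 105.4]
ee_rot: [-179.9, -0.0, 172.3]
force: [1.0, -0.8, -1.2]
grip_width: 57.3
```

{"method": "carry_out", "body": {
  "commands": [0,0,0.006,0,0,0,0,0,0.012,0,0,0,0,0,0.018,0,0,0,0,0,0.024,0,0,0,0,0,0.024,0,0,0]
}}

```text
clock: 26.7
tool_pos: [431.2, 359.1, 81.8]
ee_rot: [-180.0, -0.0, 172.4]
force: [-0.1, -0.6, -0.6]
grip_width: 57.2
```

Run:
```python
from h import *
st();rel((432,358,76,172.3))
```

```text
t 26.7 tcp [431.2 359.1  81.8] [-180.    -0.   172.4] F [-0.1 -0.6 -0.6] w 57.2
[-0.001, -0.001, 0.006, -0.001, -0.001, 0.002]
```

{"method": "carry_out", "body": {
  "commands": [0,0,0.003,0,0,0,0,0,0.006,0,0,0,0,0,0.007,0,0,0]
}}

```text
clock: 27.0
tool_pos: [431.5, 359.4, 75.4]
ee_rot: [180.0, 0.0, 172.4]
force: [-0.9, -0.5, 5.3]
grip_width: 57.0
```

{"method": "carry_out", "body": {
  "commands": [0,0,0,0,0,0,0,0,0,0,0,0,0,0,0,0,0,0,0,0,0,0,0,0],
  "grip": 1
}}

```text
clock: 27.4
tool_pos: [431.5, 359.3, 75.5]
ee_rot: [180.0, 0.0, 172.4]
force: [0.3, -0.1, 0.1]
grip_width: 85.4
```

{"method": "carry_out", "body": {
  "commands": [0,0,-0.03,0,0,0,0,0,-0.07,0,0,0,0,-0.02,-0.1,0,0,0,-0.005,-0.06,-0.1,0,0,0,-0.01,-0.1,-0.1,0,0,0]
}}

```text
clock: 27.9
tool_pos: [428.5, 258.6, 176.7]
ee_rot: [179.9, 0.1, 172.5]
force: [0.8, -0.8, -0.3]
grip_width: 85.2
```

{"method": "carry_out", "body": {
  "commands": [-0.01,-0.048,0,0,0,0,-0.02,-0.096,0,0,0,0,-0.03,-0.144,0,0,0,0,-0.04,-0.192,0,0,0,0,-0.05,-0.235,0,0,0,0]
}}

```text
clock: 28.4
tool_pos: [446.3, 16.9, 175.8]
ee_rot: [-180.0, 0.0, 172.4]
force: [1.1, -0.2, 0.7]
grip_width: 85.6
```

Run:
```python
from h import *
st();rel((436,3,110,172.3),(436,3,37,172.3))
d=cam('top');e=cam('scene')
P=(431,358,70)
t=[]
for c in(d,e):
    u,v=map(int,proj(c,P));t.append(cv2.resize(c['img'][v-30:v+30,u-30:u+30,::-1],(396,396),interpolation=cv2.INTER_CUBIC));print(u,v)
cv2.imwrite('pics/nest2.png',np.hstack(t))
```

```text
t 28.4 tcp [446.3  16.9 175.8] [-180.     0.   172.4] F [ 1.1 -0.2  0.7] w 85.6
[0.008, -0.015, 0.066, -0.0, 0.001, 0.001]
[0.008, -0.015, 0.139, -0.0, 0.001, 0.001]
117 241
325 137
```

View pics/nest2.png

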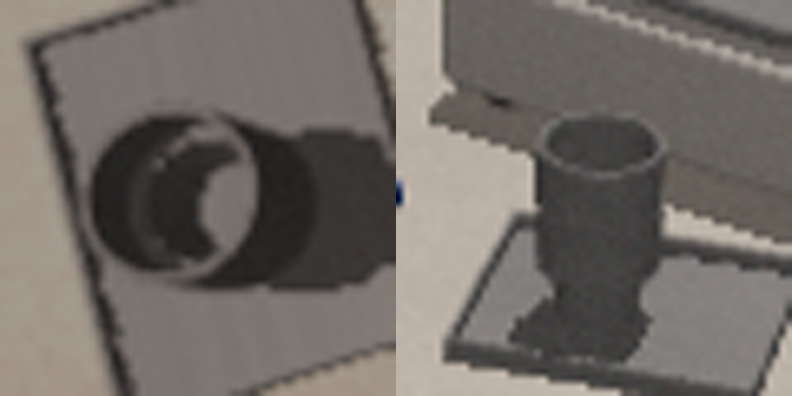

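The pots are nested straight and fully down (scene crop 600,210). Pot A next.

{"method": "carry_out", "body": {
  "commands": [0.004,-0.008,0.03,0,0,0,0.008,-0.015,0.06,0,0,0,0.008,-0.015,0.066,0,0,0,0.008,-0.015,0.066,0,0,0]
}}

```text
clock: 28.9
tool_pos: [436.2, 6.1, 109.1]
ee_rot: [-180.0, -0.1, 172.4]
force: [-0.3, 0.3, -0.1]
grip_width: 85.4
```

Run:
```python
from h import *
st();rel((436,3,38,172.3))
d=cam('top');e=cam('scene')
print(onz(d,117-30+175/6.6-.4,241-30+197/6.6-.4,100),onz(e,325-30+(602-396)/6.6-.4,137-30+147/6.6-.4,100))
```

```text
t 28.9 tcp [436.2   6.1 109.1] [-1.800e+02 -1.000e-01  1.724e+02] F [-0.3  0.3 -0.1] w 85.4
[-0.0, -0.003, 0.071, -0.0, -0.002, 0.002]
[430.67393978 356.50252978 100.        ] [431.65435281 358.28306004 100.        ]
```

{"method": "carry_out", "body": {
  "commands": [0,-0.003,0.02,0,0,0,0,-0.003,0.045,0,0,0,0,-0.003,0.062,0,0,0,0,-0.003,0.07,0,0,0,0,-0.003,0.07,0,0,0]
}}

```text
clock: 29.5
tool_pos: [436.7, 3.0, 39.6]
ee_rot: [180.0, 0.0, 172.4]
force: [-0.2, 0.1, 0.7]
grip_width: 85.4
```

{"method": "carry_out", "body": {
  "commands": [0,0,0,0,0,0,0,0,0,0,0,0,0,0,0,0,0,0,0,0,0,0,0,0,0,0,0,0,0,0],
  "grip": -1
}}

```text
clock: 30.0
tool_pos: [437.4, 2.8, 40.8]
ee_rot: [180.0, 0.1, 172.4]
force: [-1.4, 0.4, 8.0]
grip_width: 57.0
```

{"method": "carry_out", "body": {
  "commands": [0,0,-0.03,0,0,0,0,0,-0.07,0,0,0,0,0,-0.11,0,0,0,0,0,-0.15,0,0,0,0,0.02,-0.18,0,0,0]
}}

```text
clock: 30.5
tool_pos: [439.1, 20.2, 222.5]
ee_rot: [-180.0, 0.2, 172.1]
force: [1.3, -0.3, -2.0]
grip_width: 57.0
```

Run:
```python
from h import *
st();rel((431.5,358.5,220,172.3))
```

```text
t 30.5 tcp [439.1  20.2 222.5] [-180.     0.2  172.1] F [ 1.3 -0.3 -2. ] w 57.0
[0.054, 0.334, 0.002, -0.001, 0.003, -0.003]
```

{"method": "carry_out", "body": {
  "commands": [0.008,0.047,0,0,0,0,0.016,0.095,0,0,0,0,0.024,0.143,0,0,0,0,0.031,0.191,0,0,0,0,0.038,0.235,0,0,0,0]
}}

```text
clock: 31.0
tool_pos: [431.9, 262.5, 220.2]
ee_rot: [180.0, 0.1, 172.4]
force: [0.9, -0.1, -1.6]
grip_width: 57.3
```

{"method": "carry_out", "body": {
  "commands": [0.008,0.045,0,0,0,0,0.014,0.08,0,0,0,0,0.016,0.099,0,0,0,0,0.016,0.099,0,0,0,0,0.016,0.099,0,0,0,0]
}}

```text
clock: 31.5
tool_pos: [429.4, 359.9, 219.6]
ee_rot: [-180.0, 0.0, 172.4]
force: [-0.1, -0.6, -1.4]
grip_width: 57.1
```

Run:
```python
from h import *
st();rel((431.5,358.3,140,172.3))
```

```text
t 31.5 tcp [429.4 359.9 219.6] [-180.     0.   172.4] F [-0.1 -0.6 -1.4] w 57.1
[-0.002, -0.001, 0.08, -0.001, 0.0, 0.002]
```

{"method": "carry_out", "body": {
  "commands": [-0.003,-0.001,0.02,0,0,0,-0.003,-0.001,0.04,0,0,0,-0.003,-0.001,0.058,0,0,0,-0.003,-0.001,0.07,0,0,0,-0.003,-0.001,0.08,0,0,0]
}}

```text
clock: 32.0
tool_pos: [432.7, 357.8, 139.0]
ee_rot: [-180.0, 0.0, 172.3]
force: [0.7, 0.1, -0.9]
grip_width: 57.4
```

{"method": "carry_out", "body": {
  "commands": [0,0,0.007,0,0,0,0,0,0.014,0,0,0,0,0,0.02,0,0,0,0,0,0.025,0,0,0,0,0,0.025,0,0,0]
}}

```text
clock: 32.5
tool_pos: [432.2, 358.9, 113.9]
ee_rot: [-180.0, -0.0, 172.4]
force: [-1.1, 0.6, -1.0]
grip_width: 57.3
```

Run:
```python
from h import *
st()
```

```text
t 32.5 tcp [432.2 358.9 113.9] [-180.    -0.   172.4] F [-1.1  0.6 -1. ] w 57.3
```

{"method": "carry_out", "body": {
  "commands": [0,0,0.003,0,0,0,0,0,0.005,0,0,0,0,0,0.006,0,0,0]
}}

```text
clock: 32.8
tool_pos: [432.8, 359.1, 108.8]
ee_rot: [-180.0, 0.0, 172.4]
force: [-0.6, -1.6, 8.4]
grip_width: 57.0
```

{"method": "carry_out", "body": {
  "commands": [0,0,0,0,0,0,0,0,0,0,0,0,0,0,0,0,0,0,0,0,0,0,0,0],
  "grip": 1
}}

```text
clock: 33.2
tool_pos: [432.4, 359.2, 108.5]
ee_rot: [180.0, 0.0, 172.4]
force: [-0.4, 0.9, -0.3]
grip_width: 85.5
```

{"method": "carry_out", "body": {
  "commands": [0,0,-0.03,0,0,0,0,0,-0.07,0,0,0,0,0,-0.1,0,0,0,0,-0.04,-0.12,0,0,0,0,-0.085,-0.13,0,0,0]
}}

```text
clock: 33.7
tool_pos: [421.6, 276.1, 240.5]
ee_rot: [179.8, 0.1, 172.6]
force: [1.1, -1.5, 0.2]
grip_width: 85.4
```

{"method": "carry_out", "body": {
  "commands": [0,-0.045,0,0,0,0,0,-0.09,0,0,0,0,0,-0.12,0,0,0,0,0,-0.13,0,0,0,0,0,-0.13,0,0,0,0]
}}

```text
clock: 34.2
tool_pos: [404.1, 145.2, 238.7]
ee_rot: [-180.0, 0.0, 172.3]
force: [0.8, 0.7, -0.3]
grip_width: 85.2
```

Run:
```python
from h import *
st()
d=cam('top');e=cam('scene');t=[]
for c,P,r in((d,(431,358,90),32),(e,(431,358,70),32),(e,(450,-337,40),45)):
    u,v=map(int,proj(c,P));t.append(cv2.resize(c['img'][v-r:v+r,u-r:u+r,::-1],(264,264),interpolation=cv2.INTER_CUBIC));print(u,v)
f=cv2.resize(np.hstack([d['img'],e['img']])[:,:,::-1],(792,297))
cv2.imwrite('pics/final.png',np.vstack([np.hstack(t),f]))
```

```text
t 34.2 tcp [404.1 145.2 238.7] [-180.     0.   172.3] F [ 0.8  0.7 -0.3] w 85.2
114 240
325 137
169 285
```

View pics/final.png

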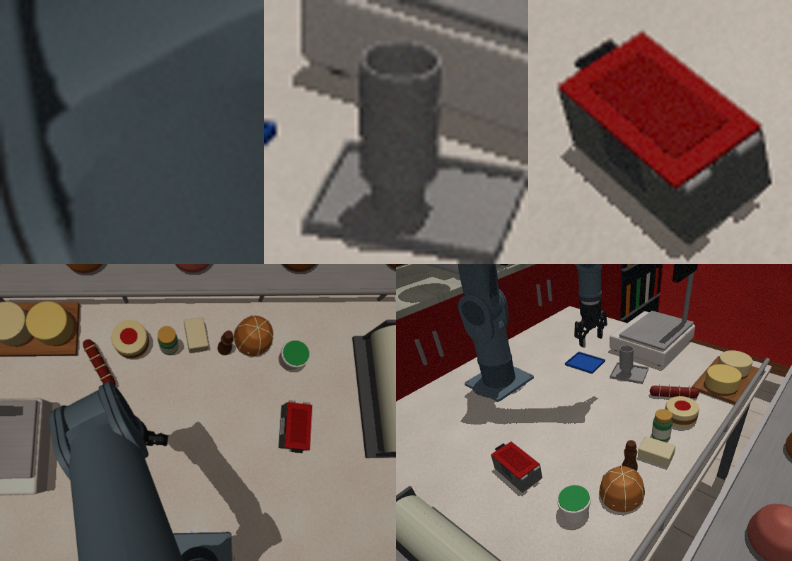

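The final picture shows three pots in one straight stack on the grey tray (400,130), the lid shut flat (660,110), the food in place, the arm clear and no stand or pot left over.

```bash
python3 -c "
from h import *
print(ctrl.finish_job())"
```

```text
the job is handed in; nothing more can be done
None
```

I packed up the counter and handed the job in at about 34 s on the robot's clock. The hand-in gives no verdict.

- **Stands:** Only the red and green stands were there. I folded both by pushing the panels over, then laid them flat in the grey case, green below and red on top. In the camera crop after each placing the stand lay flat with its folded panel up. Green measured about 3–4 mm off my estimate of the case centre. I didn't measure red in the case because the arm blocked the top view, but its release point was about 2 mm from centre.
- **Lid:** I closed the red lid only after both stands were in. The fingers met the lid top at 69.5 mm with 12 N, which is the height of a shut lid, and the last picture shows it flat.
- **Pots:** Only two loose pots were there. I nested both in the pot on the steel tray. Each met resistance at the fully nested height, and the last picture shows one straight, upright stack.
- **Last look:** The food and jars looked undisturbed, and the arm was clear of everything. The arm hid the pots in the top view, so the finished stack was checked in the scene view only.

No check failed. While lowering the red stand I saw a 3 N sideways force, probably the case wall; shifting about 1–2 mm cleared it.

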